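Shuttle the vial carrier through the L-slot to the injection head

TASK

Push the round vial carrier along the L-shaped slot in the docking deck: along the leg it stands in to the corner, then along the other leg until its pin is fully home at the end beside the injection head. Push it with the fingers against its rim only, without touching the vials on it; do not grasp, lift or tip it, and leave everything else where it stands. Finish with the hand clear.

Things in the scene. Friction and masses are not known exactly. Their poses are not given: they have to be found in the camera images.
- deck: Fixed aluminium plate, top 30 mm above the table; origin on the table; spans its own x -120..160, y -130..130 mm; yaw up to 0.9 rad either way. Slot in its top, 20 mm wide, 24 deep: first leg along +y (150 mm), second along +x (110 mm). Beyond the slot's end stands the white injection head, 58 mm above the top (x 114..156, y 37..113), its arm reaching back to x 88, underside 48 above the top.
- slot_start (a point): Point on the slot's centre line at deck-top height where the pin's axis is (to 2 mm) at the very beginning of the first leg (10 mm from the end wall).
- slot_corner (a point): Point at deck-top height where the slot's two centre lines meet (deck x -55, y 75 mm). The far wall of the first leg lies 10 mm beyond it, so a pin pushed against that wall stops 2 mm beyond this point.
- slot_end (a point): Point at deck-top height where the pin's axis lies when the pin touches the end wall of the second leg: fully home (deck x 55, y 75 mm).
- carrier_mid (a point): White vial carrier: loose disc, 100 mm across (too wide to grip), 26 mm thick, about 0.5 kg, slides at some 1 to 3 N; this point is on its axis, half-way up, 43 mm above the table. It slides flat on the deck top (disc from 30 to 56 mm above the table); a 16 mm pin, 21 mm long, under its centre runs in the slot; it turns freely. Starts in the first half of the first leg.
- vials: Six capped amber vials, 12 mm in diameter, fixed in a ring of 60 mm diameter on the carrier, standing 14 mm above its top face (up to 70 mm above the table); not to be touched. Their origin is the centre of the disc's underside.
- spare_vial: Loose amber vial, 22 mm in diameter, 42 mm high, standing on the deck inside the angle of the L; origin under its base. Leave alone.
- cap_jar: Loose clear jar, 40 mm in diameter, 42 mm high, standing on the deck inside the angle of the L; origin under its base. Leave alone.
- screwdriver: Loose screwdriver lying on the table to the right; leave alone.
- beaker: Glass beaker, 70 mm in diameter, 90 mm high, on the table to the left; origin under its base. Leave alone.
- solvent_bottle: Bottle, 72 mm in diameter, 150 mm high, on the table to the right; origin under its base. Leave alone.
- mouse: Computer mouse, 105 x 62 x 30 mm, on the table to the right; origin under its base. Leave alone.
- vial_tray: Clear divided tray, 90 x 130 x 30 mm, on the table to the left; origin under its base. Leave alone.
There are look-alikes about, which are no part of the job. What is shaped like the part that bears carrier_mid but blue is not meant.

How it is judged:
On the way:
1. the carrier has been pushed along the first leg to the corner of the slot (pin axis within 12 mm of it) (horizontal distance between carrier_mid and slot_corner below 0.012 m).
At the end, for the whole second after the job is handed in: The carrier lies flat on the deck (within 3 mm of its height, tilt under 0.06 rad), at rest, with its pin fully home: axis within 5 mm of slot_end (horizontal distance between carrier_mid and slot_end below 0.005 m and z of carrier_mid in the frame of deck between 0.04 and 0.046 m and angle between carrier_mid's own z axis and vertical below 0.06 rad and linear speed of vials below 0.01 m/s); the robot touches nothing.
It fails at once if the carrier is lifted more than 8 mm off the deck (z of carrier_mid in the frame of deck above 0.051 m).
It fails at once if the carrier is tipped by more than 0.2 rad (angle between carrier_mid's own z axis and vertical above 0.2 rad).
It fails at once if the robot touches the vials on the carrier (contact force between any of the fingers, the arm and vials above 0.3 N).
It fails at once if another thing is moved by more than 20 mm (distance of any of spare_vial, cap_jar, screwdriver, beaker, solvent_bottle, mouse, vial_tray from where it was at the start of the episode above 0.02 m).
It fails at once if another thing is tipped over (angle between any of spare_vial, cap_jar, beaker, solvent_bottle, mouse, vial_tray's own z axis and vertical above 0.4 rad).
It also fails if it takes over 43 s, if anything falls off the work surface, if the arm or the gripper's body presses on something with over 40 N, if the wrist force passes 120 N, or if a joint passes its speed limit or range.

ROBOT

A 7-joint arm with a two-finger parallel gripper is mounted at the origin on the work surface. World frame = base frame: x ahead of the robot, y to its left, z up, the work surface at z = 0. Lengths are in m, angles in rad, forces in N, time in s.
With the tool pointing down it reaches from about 0.35 to 0.9 m from the base axis. Payload 8.1 kg.
Tool frame: the origin (TCP) lies midway between the tips of the shut fingers; the grasp point (between the pads) lies 19 mm behind it (grip_point_offset is the distance from the TCP to the grasp point, in m); z points along the fingers, y is the line along which they close (so a half turn about z gives the same grasp; the last joint's range is limited). The gripper opens to 85 mm and grips with 20 to 120 N. Pads are 22 mm wide; open, the fingers measure 114 mm over their backs; the gripper's body (76 mm by 85 mm) begins 54 mm behind the grasp point. The pads swing forward as they close: fully open they stand 13 mm farther back than shut.
Start: joints at [-0.103, 0.434, 0.025, 1.573, -0.012, 1.134, -0.075], TCP at [0.625, -0, 0.231] pointing down, gripper open.
Joint ranges: [-2.62, 2.62], [-0.44, 2.09], [-1.27, 1.32], [0.08, 2.57], [-1.32, 4.46], [0.12, 2], [-2.74, 2.74]. Speed limits (rad/s): [2.22, 2.22, 3.01, 3.01, 3.14, 3.14, 3.14].

INTERFACE

Orientations are given as a unit quaternion [x, y, z, w].
In Python, from bench import * gives the robot as it stands.
- The arm moves only by the tool step_arm, never from a script. Its argument "moves" is a list of rows, each a list of 3 entries, a list of its own where there are three numbers: the closure, from 0 (fully open) to 1 (shut), then the shift along the world's x, y, z in m, then the turn, a rotation vector about the world's x, y, z in rad. In form: [[fingers, [dx, dy, dz], [rx, ry, rz]], ...]. A call has exactly 5 rows; each row is the pose to reach, as a shift and turn from the pose commanded when the call began; what a row does not reach only later rows make up. A row lasts 1/12 s, in which the tool goes at most 41.7 mm and 7.16 degrees, less where a joint would pass 70% of its speed; a pose out of reach is approached as far as the arm can. A call with a gripper value outside its range is refused whole. The fingers move at their own pace and stop on an object; the grip force is fixed at half the most. Time passes only in rows, so rows that repeat a pose let the fingers close, or fill a call up. It gives the time, the measured TCP pose, the force, the opening and the grip force at its end, in the units of the state.
- state(): the state, without advancing time (a new reading comes with each control period).
- read_camera(name): name is "scene" or "side" or "wrist"; returns a dict with "img" (480x640x3 uint8, blue, green, red), "z_map" (480x640 float32, m along the optical axis (not along the pixel's ray), 0 where there is no reading), "camera_matrix" (3x3 intrinsics, pixels), "extrinsics" (4x4, takes a point from camera to world coordinates). Camera axes: x right, y up, looking along -z (the intrinsics and any distortion apply to the point x, -y, -z); pixel columns grow to the right and rows downward; lengths in m; the calibration is good to about 2 mm. A picture is of the moment at which its call begins.
- finish_job(): hands the job in; it is judged then, once.
The state is a dict: "time": time; "q": joint angles; "qd": joint speeds; "tau": joint torques, N m; "position": TCP position; "tool_rot": TCP orientation; "ft_force": force on the tool from outside, world axes, zero at the start; "moment": the same for the moment, N m; "opening": finger opening in m; "finger_force": force on a finger pad.
Only numpy, scipy, OpenCV 4.12 (cv2) and the standard library are available. Lean on these libraries where they do the work, as an engineer would, in place of code of your own. Each camera call takes 0.05 s, during which the arm holds its last target. There are 200 camera calls.

## Working session

There is one attempt and no reset: what is moved stays moved. The work goes in short steps, Python scripts to look and compute and a tool call to move; the robot and the scene stay as the last step left them, time stands still between calls to the robot, and variables do not carry over. Pictures are saved under pics/ and viewed, at most 10 in all, crops included, and the job is handed in when it is done.

Besides the shell and the picture viewer there is one more tool, called after "Emit:" as name(argument=value, ...) on one line, values as JSON. step_arm: Moves the arm, as the interface text tells. Its arguments: {"type":"object","properties":{"moves":{"type":"array","items":{"type":"array"}}},"required":["moves"]}

```bash
mkdir -p pics
cat > h.py <<'E'
from bench import *
import numpy as np, cv2
def ray(c,u,v,z):
    K=c["camera_matrix"];T=c["extrinsics"]
    d=np.linalg.inv(K)@np.array([u,v,1.]);d=T[:3,:3]@np.array([d[0],-d[1],-d[2]]);o=T[:3,3]
    return o+d*(z-o[2])/d[2]
def cloud(c):
    K=c["camera_matrix"];T=c["extrinsics"];Z=c["z_map"]
    v,u=np.mgrid[:480,:640];x=(u-K[0,2])/K[0,0]*Z;y=(v-K[1,2])/K[1,1]*Z
    return np.stack([x,-y,-Z],-1)@T[:3,:3].T+T[:3,3]
def proj(c,p):
    K=c["camera_matrix"];T=c["extrinsics"];q=T[:3,:3].T@(np.array(p)-T[:3,3]);q=np.array([q[0],-q[1],-q[2]]);q=K@(q/q[2]);return q[:2]
E
python3 - <<'E'
from h import *
a=read_camera("scene");b=read_camera("side")
for n,c in(("scene",a),("side",b)):
    cv2.imwrite(f"pics/{n}.png",c["img"]);np.savez(f"{n}.npz",**c);print(c["extrinsics"].round(2).tolist())
E
```

```text
[[-0.52, -0.57, 0.63, 1.24], [0.85, -0.36, 0.38, 0.42], [0.01, 0.74, 0.68, 0.81], [0.0, 0.0, 0.0, 1.0]]
[[0.92, 0.3, -0.26, 0.12], [-0.4, 0.69, -0.6, -0.94], [-0.0, 0.66, 0.76, 1.26], [0.0, 0.0, 0.0, 1.0]]
```

View pics/scene.png

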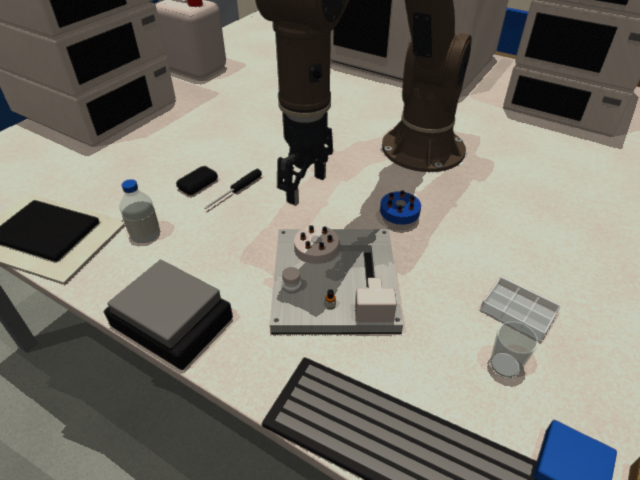

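View pics/side.png

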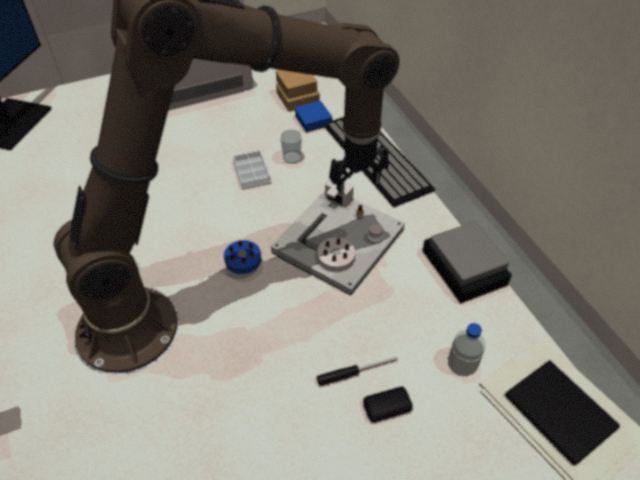

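Two candidates: the white carrier at scene (317,243) / side (336,252), and the blue look-alike at scene (401,207) / side (243,257). I choose the white one, which is on the deck. The head is at scene (376,300), so the second leg runs down the image from about (368,255).

```bash
cat > m.py <<'E'
from h import *
def deck(c):
    P=cloud(c);m=(abs(P[...,2]-.03)<.006)&(c["z_map"]>0)&(P[...,0]>.35)&(P[...,0]<.95)&(abs(P[...,1])<.35)
    m=cv2.morphologyEx(m.astype(np.uint8),cv2.MORPH_OPEN,np.ones((3,3)))
    n,l,s,_=cv2.connectedComponentsWithStats(m);i=1+np.argmax(s[1:,4])
    r=cv2.minAreaRect((P[l==i][:,:2]*1000).astype(np.float32));print(s[i],r,cv2.boxPoints(r).tolist());return P
if __name__=="__main__":
    for n in("scene","side"):
        c=dict(np.load(n+".npz"));P=deck(c)
        hsv=cv2.cvtColor(c["img"],cv2.COLOR_BGR2HSV)
        for (lo,hi) in ((.053,.059),(.085,.091),(.066,.076)):
            m=((P[...,2]>lo)&(P[...,2]<hi)&(P[...,0]>.45)&(P[...,0]<.9)&(abs(P[...,1])<.25)).astype(np.uint8)
            k,l,s,_=cv2.connectedComponentsWithStats(m)
            for i in range(1,k):
                if s[i,4]>25: q=P[l==i];print(n,lo,s[i].tolist(),cv2.minEnclosingCircle((q[:,:2]*1000).astype(np.float32)),q.mean(0).round(3))
    c=dict(np.load("scene.npz"));cv2.imwrite("pics/crop.png",cv2.resize(c["img"][190:350,240:430],None,fx=4,fy=3.7,interpolation=cv2.INTER_CUBIC)[:590])
E
python3 m.py
```

```text
[ 270  229  133   99 8151] ((601.37158203125, 51.8575439453125), (284.4623107910156, 260.63409423828125), 32.02018737792969) [[411.682861328125, 86.93480682373047], [549.875732421875, -134.0467529296875], [791.060302734375, 16.78028106689453], [652.867431640625, 237.7618408203125]]
scene 0.053 [294, 225, 45, 32, 832] ((559.7103271484375, -21.031082153320312), 51.88191223144531) [ 0.564 -0.02   0.057]
scene 0.053 [325, 294, 11, 9, 46] ((685.2086181640625, 90.08053588867188), 11.66028118133545) [0.688 0.092 0.055]
scene 0.053 [194, 305, 20, 20, 35] ((849.3810424804688, -91.7500991821289), 26.704349517822266) [ 0.851 -0.091  0.057]
scene 0.053 [359, 313, 36, 4, 72] ((673.638427734375, 188.73544311523438), 33.85681915283203) [0.675 0.189 0.056]
scene 0.085 [356, 278, 40, 28, 757] ((654.9505615234375, 174.76104736328125), 42.74613952636719) [0.656 0.174 0.088]
scene 0.066 [282, 267, 18, 15, 218] ((685.380615234375, -3.492816686630249), 19.365421295166016) [ 0.687 -0.002  0.072]
scene 0.066 [327, 289, 7, 7, 37] ((684.07177734375, 90.39666748046875), 7.276577949523926) [0.685 0.091 0.071]
s
[... 526 characters left out ...]
de 0.053 [318, 238, 37, 30, 505] ((558.8338012695312, -23.806509017944336), 51.861026763916016) [ 0.558 -0.026  0.056]
side 0.085 [325, 180, 13, 17, 79] ((632.5272216796875, 171.919189453125), 33.44752883911133) [0.632 0.168 0.088]
side 0.085 [344, 183, 10, 12, 49] ((672.43505859375, 153.91697692871094), 22.34856605529785) [0.677 0.155 0.088]
side 0.066 [336, 190, 18, 10, 42] ((668.2086181640625, 156.69284057617188), 26.29410743713379) [0.662 0.146 0.071]
side 0.066 [369, 224, 14, 12, 116] ((685.0189208984375, -3.5216782093048096), 21.495023727416992) [ 0.684 -0.006  0.071]
side 0.066 [430, 238, 37, 45, 118] ((804.6846313476562, -170.18096923828125), 79.83358764648438) [ 0.801 -0.177  0.071]
```

View pics/crop.png

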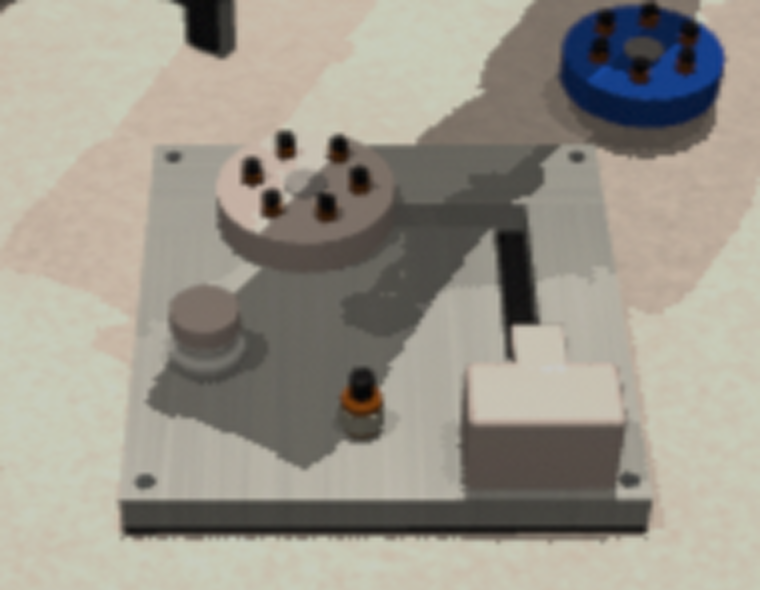

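The crop confirms the white carrier on the deck at crop (305,195). The slot corner is at about (510,220), and the second leg runs down to the head. In the deck frame (yaw ≈0.560, origin ≈(0.5845,0.0405)) the carrier is at (-54,-40), which lies on the slot line.

Run:
```python
from h import *
from scipy.spatial.transform import Rotation as R
s=state();r=R.from_quat(s["tool_rot"]).as_matrix();print(s["time"],s["position"],r.round(3).tolist(),s["q"],s["opening"])
x=r[:2,0];y=np.degrees(np.arctan2(x[1],x[0]));print("tool x yaw",y,"turn to deck y",[(90+32.05-y+180*k) for k in(-2,-1,0)])
```

```text
0.1 [ 6.24559807e-01 -2.36971587e-05  2.30613918e-01] [[0.0, 1.0, -0.001], [1.0, -0.0, -0.0], [-0.0, -0.001, -1.0]] [-0.10260988  0.43514349  0.0249615   1.57399694 -0.01164395  1.13397318
 -0.07504807] 0.0855273807692053
tool x yaw 89.99913511018791 turn to deck y [np.float64(-327.9491351101879), np.float64(-147.9491351101879), np.float64(32.05086488981209)]
```

Emit:
step_arm(moves=[[1, [-0.005, -0.02, 0], [0, 0, 0.115]], [1, [-0.01, -0.04, 0], [0, 0, 0.23]], [1, [-0.015, -0.06, -0.02], [0, 0, 0.345]], [1, [-0.02, -0.08, -0.05], [0, 0, 0.46]], [1, [-0.025, -0.087, -0.08], [0, 0, 0.559]]])

```text
time: 0.52
position: [0.6, -0.091, 0.151]
tool_rot: [0.484, 0.875, -0.0, 0.001]
ft_force: [0.0, -0.1, -2.0]
opening: 0.0256
finger_force: 0.0
```

```bash
cat > look.py <<'E'
import sys
from m import *
c=read_camera("wrist");cv2.imwrite(f"pics/{sys.argv[1]}.png",c["img"]);P=cloud(c);s=state();print(s["time"],s["position"].round(4),s["ft_force"].round(1),s["opening"])
O=np.array([.5844,.0404]);t=.5595;B=np.array([[np.cos(t),-np.sin(t)],[np.sin(t),np.cos(t)]])
print("tcp deck",(s["position"][:2]-O)@B)
hsv=cv2.cvtColor(c["img"],cv2.COLOR_BGR2HSV)
for n in("wrist","scene"):
    c=read_camera(n) if n!="wrist" else c;P=cloud(c)
    m=((abs(P[...,2]-.056)<.004)&(np.hypot(*np.moveaxis(P[...,:2]-[.55,.04],-1,0))<.2)).astype(np.uint8)
    k,l,st,_=cv2.connectedComponentsWithStats(m)
    if k>1:
        i=1+np.argmax(st[1:,4]);q=P[l==i];(x,y),r=cv2.minEnclosingCircle((q[:,:2]*1000).astype(np.float32));print(n,x,y,r,"deck",(np.array([x,y])/1000-O)@B)
E
python3 look.py w1
```

```text
0.5667 [ 0.5951 -0.0914  0.1442] [-5.5 -1.6 -4.9] 0.01795437895739843
tcp deck [-0.06087629 -0.11735375]
wrist 560.357666015625 -21.500991821289062 50.1883659362793 deck [-0.0532311 -0.0397016]
scene 559.0536499023438 -22.78229331970215 52.26229476928711 deck [-0.05501635 -0.0400954 ]
```

View pics/w1.png

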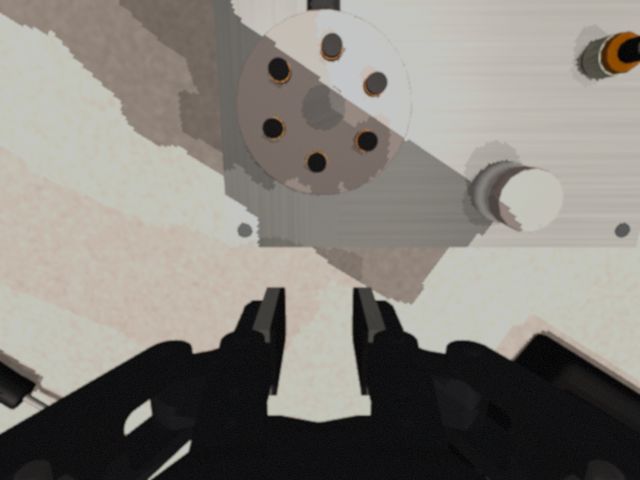

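The wrist view shows the carrier centred at (324,102), with the deck edge parallel to the image rows. The fingers lie behind it in line, and the jar at (530,195) is clear. I go down behind the carrier.

Emit:
step_arm(moves=[[1, [0, 0, -0.02], [0, 0, 0]], [1, [0, 0, -0.05], [0, 0, 0]], [1, [0, 0, -0.08], [0, 0, 0]], [1, [0, 0, -0.1], [0, 0, 0]], [1, [0, 0, -0.108], [0, 0, 0]]])

```text
time: 1.03
position: [0.5994, -0.0855, 0.0417]
tool_rot: [0.486, 0.874, -0.0, -0.001]
ft_force: [-0.8, 0.4, -0.9]
opening: -0.0001
finger_force: 0.0
```

Emit:
step_arm(moves=[[1, [0, 0, 0], [0, 0, 0]], [1, [0, 0, 0], [0, 0, 0]], [1, [0, 0, 0], [0, 0, 0]], [1, [0, 0, 0], [0, 0, 0]], [1, [0, 0, 0], [0, 0, 0]]])

```text
time: 1.45
position: [0.6009, -0.087, 0.0448]
tool_rot: [0.485, 0.875, 0.0, 0.001]
ft_force: [-0.1, -0.3, -0.8]
opening: 0.0002
finger_force: 0.0
```

Emit:
step_arm(moves=[[1, [-0.005, 0.008, -0.002], [0, 0, 0]], [1, [-0.01, 0.016, -0.004], [0, 0, 0]], [1, [-0.0155, 0.025, -0.004], [0, 0, 0]], [1, [-0.021, 0.0335, -0.004], [0, 0, 0]], [1, [-0.0265, 0.0425, -0.004], [0, 0, 0]]])

```text
time: 1.87
position: [0.5727, -0.0434, 0.0393]
tool_rot: [0.484, 0.875, -0.0, -0.0]
ft_force: [0.8, -0.8, 0.2]
opening: 0.0004
finger_force: 0.9
```

Emit:
step_arm(moves=[[1, [-0.005, 0.008, 0], [0, 0, 0]], [1, [-0.0105, 0.017, 0], [0, 0, 0]], [1, [-0.016, 0.0255, 0], [0, 0, 0]], [1, [-0.021, 0.034, 0], [0, 0, 0]], [1, [-0.0265, 0.0425, 0], [0, 0, 0]]])

```text
time: 2.28
position: [0.5465, -0.0011, 0.0393]
tool_rot: [0.485, 0.875, 0.0, 0.0]
ft_force: [0.8, -1.8, 0.2]
opening: 0.0001
finger_force: 0.9
```

```bash
python3 look.py w2
```

```text
2.3333 [0.5451 0.0012 0.0392] [-1.   1.8 -0.2] 0.00012275568758662227
tcp deck [-0.05408853 -0.01240263]
wrist 515.0198974609375 50.30561065673828 50.249324798583984 deck [-0.05354354  0.04521957]
scene 517.6478271484375 43.996910095214844 60.740665435791016 deck [-0.05466474  0.03847801]
```

Emit:
step_arm(moves=[[1, [-0.0035, 0.006, 0], [0, 0, 0]], [1, [-0.0075, 0.012, 0], [0, 0, 0]], [1, [-0.011, 0.0175, 0], [0, 0, 0]], [1, [-0.0135, 0.0215, 0], [0, 0, 0]], [1, [-0.0155, 0.0245, 0], [0, 0, 0]]])

```text
time: 2.8
position: [0.5313, 0.023, 0.0394]
tool_rot: [0.484, 0.875, 0.0, 0.0]
ft_force: [1.8, -1.5, -0.0]
opening: 0.0001
finger_force: 1.0
```

```bash
python3 look.py w3
```

```text
2.85 [0.5309 0.0236 0.0393] [ 0.1 -0.   1.1] -8.187660434477153e-05
tcp deck [-0.05422288  0.01418059]
wrist 499.1174011230469 73.9444808959961 50.39824295043945 deck [-0.05447461  0.07369444]
scene 503.7029113769531 64.49870300292969 60.566707611083984 deck [-0.05560176  0.06325514]
```

Emit:
step_arm(moves=[[1, [-0.0005, 0.001, 0], [0, 0, 0]], [1, [-0.001, 0.0017, 0], [0, 0, 0]], [1, [-0.0015, 0.0025, 0], [0, 0, 0]], [1, [-0.002, 0.0034, 0], [0, 0, 0]], [1, [-0.0026, 0.0042, 0], [0, 0, 0]]])

```text
time: 3.32
position: [0.5293, 0.026, 0.0393]
tool_rot: [0.485, 0.875, -0.0, 0.0]
ft_force: [3.5, -6.0, -1.5]
opening: 0.0003
finger_force: 3.3
```

```bash
python3 look.py w4
```

```text
3.3667 [0.5293 0.0259 0.0394] [ 2.3 -4.4 -1.6] 0.00024490021350197385
tcp deck [-0.05433048  0.01696919]
wrist 497.1678466796875 77.00981140136719 50.374393463134766 deck [-0.05449993  0.07732713]
scene 499.08551025390625 74.9599609375 52.719085693359375 deck [-0.05396266  0.07457201]
```

Run:
```python
from h import *
c=dict(np.load("scene.npz"));h=cv2.cvtColor(c["img"],cv2.COLOR_BGR2HSV);m=((h[...,0]>100)&(h[...,0]<130)&(h[...,1]>150)).astype(np.uint8);m[:180]=0;m[230:]=0;m[:,:370]=0;m[:,430:]=0
P=cloud(c)[(m>0)&(c["z_map"]>0)];print(cv2.minEnclosingCircle((P[:,:2]*1000).astype(np.float32)),P[:,2].max())
print(state()["q"])
```

```text
((334.694580078125, 78.59706115722656), 49.90065002441406) 0.06544676344128109
[-0.09237698  0.52835744 -0.07848903  1.99463598  0.06935188  0.62037106
  0.34150467]
```

Emit:
step_arm(moves=[[1, [0.005, -0.008, 0], [0, 0, 0]], [1, [0.012, -0.019, 0], [0, 0, 0]], [1, [0.016, -0.025, 0.02], [0, 0, 0]], [1, [0.016, -0.025, 0.055], [0, 0, 0]], [1, [0.016, -0.025, 0.09], [0, 0, -0.1]]])

```text
time: 3.83
position: [0.5444, -0.0001, 0.1295]
tool_rot: [0.528, 0.849, -0.001, -0.001]
ft_force: [1.1, 0.6, 0.2]
opening: 0.0
finger_force: 0.0
```

Emit:
step_arm(moves=[[1, [-0.01, 0.003, 0], [0, 0, -0.12]], [1, [-0.02, 0.006, 0], [0, 0, -0.24]], [1, [-0.03, 0.009, 0], [0, 0, -0.36]], [1, [-0.04, 0.012, 0], [0, 0, -0.48]], [1, [-0.05, 0.015, 0], [0, 0, -0.6]]])

```text
time: 4.25
position: [0.4948, 0.016, 0.1295]
tool_rot: [0.757, 0.653, 0.0, -0.0]
ft_force: [-0.3, -0.5, 0.5]
opening: -0.0001
finger_force: 0.0
```

Emit:
step_arm(moves=[[1, [-0.015, 0.004, 0], [0, 0, -0.12]], [1, [-0.03, 0.008, 0], [0, 0, -0.24]], [1, [-0.045, 0.013, 0], [0, 0, -0.36]], [1, [-0.06, 0.018, 0], [0, 0, -0.48]], [1, [-0.064, 0.019, 0], [0, 0, -0.6]]])

```text
time: 4.67
position: [0.4289, 0.0356, 0.1292]
tool_rot: [0.916, 0.4, -0.001, -0.001]
ft_force: [-0.2, 0.6, -0.2]
opening: 0.0002
finger_force: 0.0
```

Emit:
step_arm(moves=[[1, [0, 0, 0], [0, 0, -0.12]], [1, [0, 0, 0], [0, 0, -0.24]], [1, [0, 0, 0], [0, 0, -0.271]], [1, [0, 0, 0], [0, 0, -0.271]], [1, [0, 0, 0], [0, 0, -0.271]]])

```text
time: 5.08
position: [0.4312, 0.0353, 0.1294]
tool_rot: [0.961, 0.276, -0.0, 0.0]
ft_force: [0.3, -0.1, -0.2]
opening: 0.0001
finger_force: 0.0
```

```bash
python3 look.py w5; python3 -c "
from bench import *
from scipy.spatial.transform import Rotation as R
import numpy as np
s=state();r=R.from_quat(s['tool_rot']).as_matrix();print(np.arctan2(r[1,0],r[0,0]),r[:,2],s['q'])"
```

```text
5.1333 [0.4312 0.0353 0.1294] [ 0.2 -1.2  0.3] 4.96491552188315e-05
tcp deck [-0.13253247  0.07702408]
wrist 496.8116455078125 77.49542236328125 49.985042572021484 deck [-0.05454408  0.07792775]
scene 498.1036376953125 76.02996826171875 51.15330505371094 deck [-0.05422689  0.07600001]
0.5599233299790287 [-6.06904877e-05 -4.10088142e-07 -9.99999998e-01] [-0.41628424  0.25476924  0.25397531  2.16292005 -0.09468401  0.73403504
 -1.11064886]
```

View pics/w5.png

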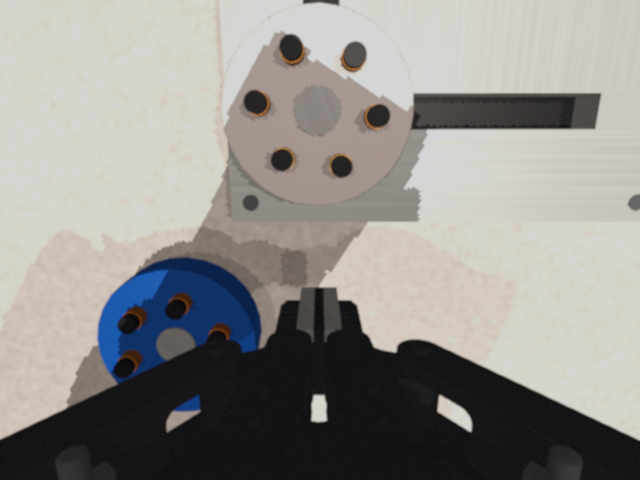

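The wrist view shows the carrier in the corner at (318,108). The shut fingers at (320,300) are in line behind it along leg 2, and the blue look-alike at (180,335) is clear of the fingers. Next I descend and push.

Emit:
step_arm(moves=[[1, [0, 0, -0.02], [0, 0, 0]], [1, [0, 0, -0.05], [0, 0, 0]], [1, [0, 0, -0.075], [0, 0, 0]], [1, [0, 0, -0.09], [0, 0, 0]], [1, [0, 0, -0.09], [0, 0, 0]]])

```text
time: 5.6
position: [0.4292, 0.0352, 0.0369]
tool_rot: [0.961, 0.276, -0.002, -0.0]
ft_force: [-0.1, 0.2, 0.4]
opening: 0.0
finger_force: 0.0
```

Emit:
step_arm(moves=[[1, [0.0065, 0.004, 0], [0, 0, 0]], [1, [0.0125, 0.008, 0], [0, 0, 0]], [1, [0.017, 0.0105, 0], [0, 0, 0]], [1, [0.021, 0.013, 0], [0, 0, 0]], [1, [0.0255, 0.016, 0], [0, 0, 0]]])

```text
time: 6.02
position: [0.4571, 0.052, 0.04]
tool_rot: [0.961, 0.276, 0.0, 0.0]
ft_force: [-1.8, -1.8, 1.7]
opening: -0.0001
finger_force: 1.2
```

```bash
python3 look.py w6
```

```text
6.0667 [0.4583 0.0528 0.04  ] [0.2 0.7 0.2] -0.00031278649394340355
tcp deck [-0.10032755  0.07744369]
wrist 508.4645690917969 84.48370361328125 50.32734680175781 deck [-0.04095886  0.07766553]
scene 506.3356018066406 77.48382568359375 58.82041931152344 deck [-0.04647848  0.07286296]
```

Emit:
step_arm(moves=[[1, [0.0075, 0.0045, 0], [0, 0, 0]], [1, [0.015, 0.0095, 0], [0, 0, 0]], [1, [0.023, 0.0145, 0], [0, 0, 0]], [1, [0.0305, 0.019, 0], [0, 0, 0]], [1, [0.038, 0.024, 0], [0, 0, 0]]])

```text
time: 6.53
position: [0.4954, 0.0762, 0.0393]
tool_rot: [0.961, 0.276, 0.0, 0.0]
ft_force: [-2.2, -1.7, 2.2]
opening: -0.0001
finger_force: 1.2
```

Emit:
step_arm(moves=[[1, [0.007, 0.0045, 0], [0, 0, 0]], [1, [0.0135, 0.0085, 0], [0, 0, 0]], [1, [0.02, 0.0125, 0], [0, 0, 0]], [1, [0.0255, 0.016, 0], [0, 0, 0]], [1, [0.03, 0.019, 0], [0, 0, 0]]])

```text
time: 6.95
position: [0.5251, 0.0951, 0.0393]
tool_rot: [0.961, 0.276, 0.0, 0.0]
ft_force: [-1.3, -0.7, 1.2]
opening: 0.0003
finger_force: 1.1
```

```bash
python3 look.py w7
```

```text
7.0 [0.5261 0.0959 0.0394] [1.1 0.7 0.6] -0.00031619213002320794
tcp deck [-0.01998925  0.07795017]
wrist 576.4882202148438 127.57820129394531 50.328250885009766 deck [0.03956552 0.0780846 ]
scene 574.8494262695312 124.34317779541016 54.52054977416992 deck [0.03645958 0.07621266]
```

15 mm left: push 12 mm, then slowly up to the wall.

Emit:
step_arm(moves=[[1, [0.0025, 0.0015, 0], [0, 0, 0]], [1, [0.005, 0.003, 0], [0, 0, 0]], [1, [0.0075, 0.0045, 0], [0, 0, 0]], [1, [0.009, 0.0055, 0], [0, 0, 0]], [1, [0.0105, 0.0065, 0], [0, 0, 0]]])

```text
time: 7.47
position: [0.5349, 0.1012, 0.0393]
tool_rot: [0.961, 0.276, -0.0, 0.0]
ft_force: [-0.8, -1.7, -0.5]
opening: 0.0004
finger_force: 1.1
```

Emit:
step_arm(moves=[[1, [0.001, 0.0005, 0], [0, 0, 0]], [1, [0.002, 0.001, 0], [0, 0, 0]], [1, [0.003, 0.0015, 0], [0, 0, 0]], [1, [0.0035, 0.002, 0], [0, 0, 0]], [1, [0.004, 0.0025, 0], [0, 0, 0]]])

```text
time: 7.88
position: [0.5389, 0.1036, 0.0393]
tool_rot: [0.961, 0.276, -0.0, 0.0]
ft_force: [-3.0, -2.9, -1.1]
opening: -0.0001
finger_force: 2.1
```

```bash
python3 look.py w8
```

```text
7.9333 [0.5389 0.1036 0.0393] [-1.9  0.2  0.7] -0.00030108653734967414
tcp deck [-0.00500253  0.07771435]
wrist 590.2972412109375 136.020263671875 50.34449005126953 deck [0.05574968 0.07791011]
scene 586.3945922851562 132.90333557128906 52.880306243896484 deck [0.05078776 0.07733983]
```

Emit:
step_arm(moves=[[1, [0.0005, 0.0003, 0], [0, 0, 0]], [1, [0.001, 0.0006, 0], [0, 0, 0]], [1, [0.0015, 0.001, 0], [0, 0, 0]], [1, [0.002, 0.0013, 0], [0, 0, 0]], [1, [0.0025, 0.0016, 0], [0, 0, 0]]])

```text
time: 8.4
position: [0.539, 0.1038, 0.0389]
tool_rot: [0.961, 0.275, -0.002, 0.0]
ft_force: [-10.1, -5.9, 5.9]
opening: -0.0001
finger_force: 5.8
```

The force rose to 12 N without motion, so the pin is against the end wall. I back off and lift.

Emit:
step_arm(moves=[[1, [-0.006, -0.004, 0], [0, 0, 0]], [1, [-0.02, -0.0125, 0], [0, 0, 0]], [1, [-0.042, -0.0265, 0], [0, 0, 0]], [1, [-0.055, -0.0345, 0.02], [0, 0, 0]], [1, [-0.06, -0.0375, 0.05], [0, 0, 0]]])

```text
time: 8.82
position: [0.4777, 0.0661, 0.0878]
tool_rot: [0.961, 0.275, -0.003, 0.0]
ft_force: [0.5, 0.6, -0.0]
opening: 0.0001
finger_force: 0.0
```

Emit:
step_arm(moves=[[1, [0, 0, 0.03], [0, 0, 0]], [1, [0, 0, 0.06], [0, 0, 0]], [1, [0, 0, 0.08], [0, 0, 0]], [1, [0, 0, 0.08], [0, 0, 0]], [1, [0, 0, 0.08], [0, 0, 0]]])

```text
time: 9.23
position: [0.4827, 0.0684, 0.1707]
tool_rot: [0.961, 0.276, 0.002, -0.0]
ft_force: [-0.6, -0.4, -0.9]
opening: 0.0002
finger_force: 0.0
```

```bash
python3 look.py w9
```

```text
9.2833 [0.4818 0.0682 0.1696] [ 0.3 -0.3  0.7] -2.2036926801315205e-05
tcp deck [-0.07222709  0.0779799 ]
wrist 590.3341674804688 136.224365234375 49.90542984008789 deck [0.05588931 0.07806349]
scene 588.5962524414062 134.71194458007812 51.31638717651367 deck [0.05361365 0.0777041 ]
```

View pics/w9.png

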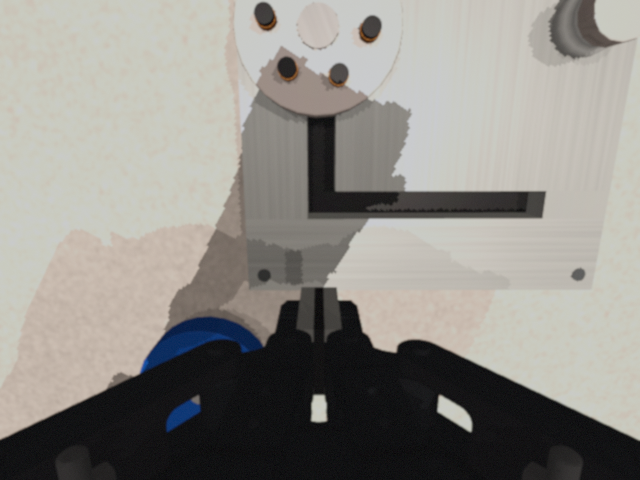

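The wrist view shows the carrier at (318,25) at the end of leg 2, flat, with the slot empty behind it and the hand clear. It measures (55,77) in the deck frame, so the pin is home.

```bash
python3 -c "
from bench import *
print(finish_job())"
```

```text
the job is handed in; nothing more can be done
None
```

I pushed the white carrier along both legs of the slot until its pin stopped against the end wall, measured within about 3 mm of `slot_end`. I then backed the hand clear and handed the job in at about 9.3 s; no verdict came back.

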